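# Wedge the swinging dust guard fast

### The arm

A 6-joint arm with a two-finger parallel gripper is mounted at the origin on a cart in front of the work surface, level with it; the furniture and walls round the work are solid. World frame = base frame: x ahead of the robot, y to its left, z up, the work surface at z = 0. Lengths are in m, angles in rad, forces in N, time in s.
With the tool pointing down it reaches from about 0.375 to 0.975 m from the base axis. Payload 3.8 kg.
Tool frame: the origin (TCP) lies on the centre line of the jaws, within the pads' length; the fingertips stand 17 mm ahead of it and the grasp point (between the pads) lies 2 mm behind it (bot.tip_extent is the distance from the TCP to the fingertips, in m); z points along the fingers, y is the line along which they close (so a half turn about z gives the same grasp; the last joint's range is limited). The gripper opens to 85 mm and grips with 20 to 120 N. Pads are 22 mm wide; open, the fingers measure 114 mm over their backs; the gripper's body (76 mm by 85 mm) begins 54 mm behind the grasp point. The pads swing forward as they close: fully open they stand 13 mm farther back than shut.
Start: joints at [-1.316, 0.264, 1.604, -0, 1.274, -0.037], TCP at [0.194, -0.646, 0.221] pointing down, gripper open.
Joint ranges: [-2.63, 2.63], [-0.94, 2.18], [0.31, 2.57], [-1.31, 4.45], [0, 2.66], [-2.55, 2.55]. Speed limits (rad/s): [2.57, 2.57, 3.14, 3.14, 3.14, 3.14].

### API

Orientations are given as a rotation vector (axis times angle).
In Python, from workcell import readout, read_camera, finish_job, bot gives the robot as it stands.
- The arm moves only by the tool jog_arm, never from a script. Its argument "deltas" is one flat list of numbers, 7 for each row, row after row: the shift along the tool's x, y, z in m, then the turn, a rotation vector about the tool's x, y, z in degrees, then the gripper command: -1 is shut, 1 is fully open, values between are in proportion. A call has 1 to 8 rows; each row is the pose to reach, as a shift and turn from the pose commanded when the call began, along the tool's axes at that moment; what a row does not reach only later rows make up. A row lasts 1/10 s, in which the tool goes at most 50 mm and 8.59 degrees, less where a joint would pass 70% of its speed; a pose out of reach is approached as far as the arm can. A call with a gripper value outside its range is refused whole. The fingers move at their own pace and stop on an object; "squeeze" is the grip in N (left out, the last holds). Time passes only in rows, so rows that repeat a pose let the fingers close. It gives the time, the measured TCP pose, the force, the opening and the grip force at its end, in the units of the state.
- readout.read_state(): the state, without advancing time (a new reading comes with each control period).
- read_camera(name): name is "scene" or "top" or "wrist"; returns a dict with "color" (384x512x3 uint8, blue, green, red), "fx", "fy", "cx", "cy" (pixels), "origin" and "attitude" of the camera in the world. Camera axes: x right, y down, z forward; pixel columns grow to the right and rows downward; lengths in m; the calibration is good to about 2 mm. A picture is of the moment at which its call begins. There is no depth.
- finish_job(): hands the job in; it is judged then, once.
The state is a dict: "time": time; "q": joint angles; "joint_vel": joint speeds; "joint_torque": joint torques, N m; "tool_pos": TCP position; "tcp_rot": TCP orientation; "wrist_force": force on the tool from outside, world axes, zero at the start; "torque": the same for the moment, N m; "width": opening from 0.0 (shut) to 1.0 (fully open); "grip_force": force on a finger pad.
Only numpy, scipy, OpenCV 4.12 (cv2) and the standard library are available. Lean on these libraries where they do the work, as an engineer would, in place of code of your own. Each camera call takes 0.05 s, during which the arm holds its last target. There are 200 camera calls.

### The job

The yellow dust guard beside the clamp swings loosely on its post. Take the thick wooden wedge and tap it, thin end first and in line with the panel, under the guard's free end until it lifts the panel slightly and jams it where it stands now. Leave the wedge there flat on the bench, do not swing the guard away, and leave the thin black wedge and the other things alone.

Things in the scene. Friction and masses are not known exactly. Their poses are not given: they have to be found in the camera images.
- wood_wedge_grip (a point): Pale wooden wedge, loose, 150 long, 36 wide. The rear 45 mm is a flat-topped block 26 high, the grip; from there the top slopes evenly down over 105 mm to a nose 3 high (slope 0.22). The point is the middle of the grip, 13 above the underside, 128 mm behind the nose. Its x axis points along the wedge to the thin end, z up. Pinch it across its 36 mm width.
- black_wedge_grip (a point): Thin black wedge, loose, 150 long, 36 wide, only 9 high at the thick end: too thin for the gap. The point is the same place on it, 4.5 above the underside; x towards its thin end. Leave it alone.
- guard: Yellow upright panel with black top edging, hung on a grey post at its far end. Panel 16 thick, underside 13 above the bench, top 101 above the bench. The origin lies on the upright hinge axis at bench height; the panel runs from it along its own -x, towards the robot, to a free end 120 from the origin. Its z is up. Turns easily about z and stays where left (hinge friction 0.05 N m). To its left stands the clamp, whose upright red lever reaches 190 above the bench.
- guard_foot (a point): Middle of the lower edge of the guard's free end, 13 above the bench at the start; same axes as the guard, so +x is the way the wedge goes in.
- guard_lift (a joint): How far the guard has been lifted on its hinge pin, m: 0 hanging at rest, 0.009 at most. It weighs 0.8 kg and drops back by itself. The wedge meets the panel with its nose about 46 mm past the free end and then lifts it 0.22 mm for each mm; the push takes about 10 to 20 N.
- wax_block: Yellow wax block, 34 x 52 x 20, loose bystander; origin at the centre of the underside.
- spool: Wooden spool of brown thread, 40 across, 50 high, loose bystander; origin at the centre of the underside.

How it is judged:
By the outcome, as a careful person would: the job done as asked, in the order asked, and still so for the second after the job is handed in, with the robot touching nothing.
It also fails if it takes over 45 s, if anything falls off the work surface, if the arm or the gripper's body presses on something with over 40 N, if the wrist force passes 120 N, or if a joint passes its speed limit or range.

## Working session

There is one attempt and no reset: what is moved stays moved. The work goes in short steps, Python scripts to look and compute and a tool call to move; the robot and the scene stay as the last step left them, time stands still between calls to the robot, and variables do not carry over. Pictures are saved under pics/ and viewed, at most 10 in all, crops included, and the job is handed in when it is done.

Besides the shell and the picture viewer there is one more tool, called after ">>>" by a JSON object that holds its "fn" and its "kwargs". jog_arm: Moves the arm, as the interface text tells. Its arguments: {"type":"object","properties":{"deltas":{"type":"array"},"squeeze":{"type":"number"}},"required":["deltas"]}

```bash
mkdir -p pics
cat > h.py <<'E'
import numpy as np, cv2
from scipy.spatial.transform import Rotation as R
from workcell import readout, read_camera, finish_job, bot
def A(c):
    a=np.array(c["attitude"],float)
    return a if a.shape==(3,3) else (R.from_rotvec(a).as_matrix() if a.size==3 else R.from_quat(a).as_matrix())
def ray(c,u,v):
    d=A(c)@np.array([(u-c["cx"])/c["fx"],(v-c["cy"])/c["fy"],1.]); return np.array(c["origin"]),d
def onz(c,u,v,z):
    o,d=ray(c,u,v); return o+d*(z-o[2])/d[2]
def proj(c,p):
    q=A(c).T@(np.array(p)-c["origin"]); return np.array([c["fx"]*q[0]/q[2]+c["cx"],c["fy"]*q[1]/q[2]+c["cy"]])
def tri(c1,p1,c2,p2):
    o1,d1=ray(c1,*p1);o2,d2=ray(c2,*p2)
    s=np.linalg.lstsq(np.c_[d1,-d2],o2-o1,rcond=None)[0]
    a,b=o1+s[0]*d1,o2+s[1]*d2; return (a+b)/2,np.linalg.norm(a-b)
E
python3 - <<'E'
from h import *
import pickle
for n in ("scene","top"):
    c=read_camera(n); pickle.dump(c,open(n+".pkl","wb")); cv2.imwrite(f"pics/{n}1.png",cv2.resize(c["color"],(800,600),interpolation=cv2.INTER_CUBIC)); print(n,c["origin"],c["attitude"],c["fx"])
print(readout.read_state())
E
```

```text
scene [ 0.08379634 -0.59618124  0.5955065 ] [-2.15461339  0.89498717 -0.39844694] 416.1339782114302
top [ 0.39698289 -0.13492997  0.87923224] [-2.12366805  2.10324996 -0.1996074 ] 409.8601296775668
{'time': 0.1, 'q': array([-1.31588614e+00,  2.64693335e-01,  1.60526169e+00, -5.81668711e-06,
        1.27368492e+00, -3.68896509e-02]), 'joint_vel': array([ 0.00038684,  0.00061758, -0.00295716, -0.00143291, -0.00110485,
       -0.00126671]), 'joint_torque': array([ 4.72672873e-04, -5.16704786e+01, -3.68589771e+01, -1.07469320e-04,
        6.26313573e-03, -1.92977853e-05]), 'tool_pos': array([ 0.19401126, -0.64580002,  0.22006298]), 'tcp_rot': array([-3.10620140e+00, -4.56440544e-01,  3.58318241e-04]), 'wrist_force': array([ 0.65045831, -0.34578458, -0.31369667]), 'torque': array([ 0.01780669, -0.00200268,  0.01822765]), 'grip_force': 0.0, 'width': 1.0002064960867767}
```

View pics/top1.png

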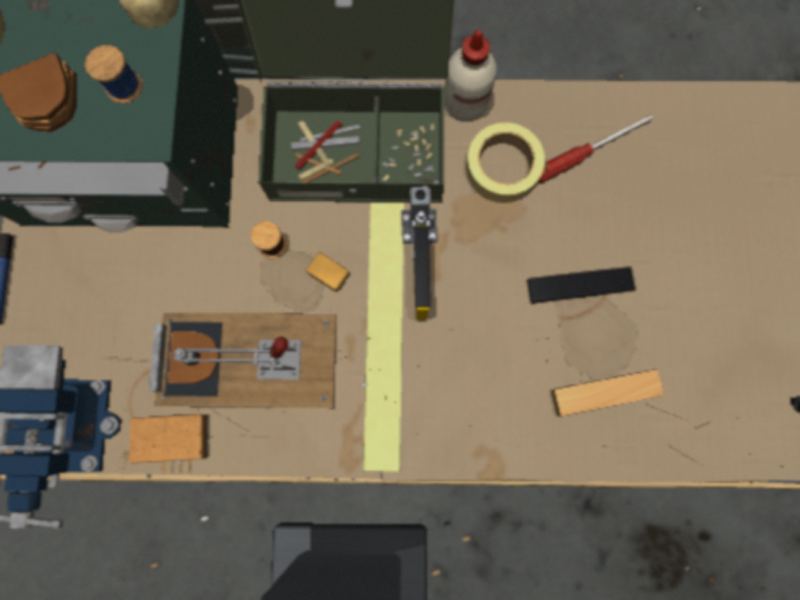

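View pics/scene1.png

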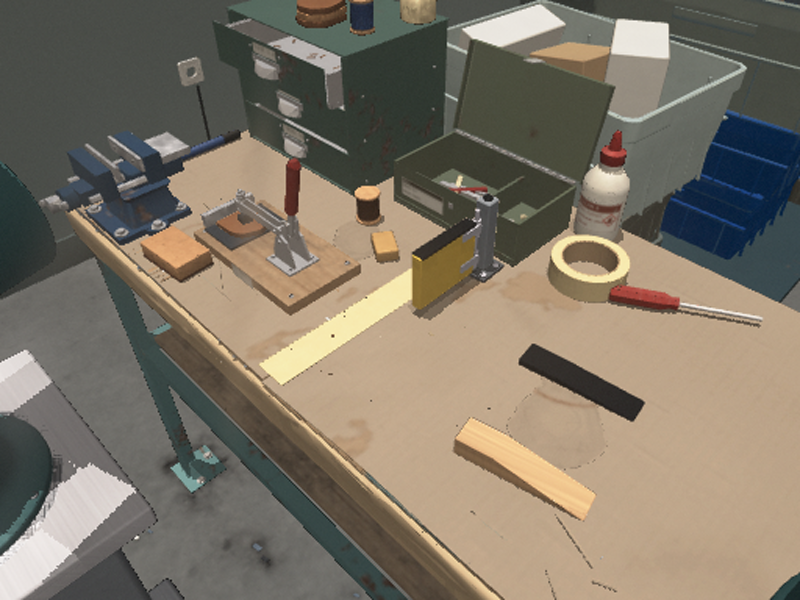

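The top view shows the wood wedge at (608,392) and the black wedge at (582,285). The guard's black top runs from (421,225) to its free end at (422,315), and the red lever is at (279,346). In the scene view the wood wedge's thick end is on the left, at (465,440), and the guard's free end is at (413,285).

Run:
```python
from h import *
import pickle
T=pickle.load(open("top.pkl","rb"));S=pickle.load(open("scene.pkl","rb"))
def blob(c,lo,hi,box,ap=4):
    x0,y0,x1,y1=[int(b*.64) for b in box]
    h=cv2.cvtColor(c["color"],cv2.COLOR_BGR2HSV); m=cv2.inRange(h,lo,hi); k=np.zeros_like(m);k[y0:y1,x0:x1]=m[y0:y1,x0:x1]
    cs=cv2.findContours(k,0,1)[0]; q=max(cs,key=cv2.contourArea)
    hull=cv2.convexHull(q); 
    p=cv2.approxPolyDP(hull,2.0,True)[:,0]
    return q,p
q,p=blob(T,(8,90,120),(25,255,255),(520,350,690,430)); print("T wedge",p.tolist(),cv2.minAreaRect(q),cv2.contourArea(q))
print("box",[ [int(a) for a in x] for x in cv2.boxPoints(cv2.minAreaRect(q))])
for a in p: print(onz(T,*a,0.0).round(3),onz(T,*a,0.026).round(3))
q,p=blob(T,(0,0,0),(180,255,60),(405,222,440,320)); print("T guard",p.tolist(),cv2.minAreaRect(q))
for a in p: print(onz(T,*a,0.101).round(3))
q,p=blob(S,(8,90,90),(25,255,255),(440,405,610,530)); print("S wedge",p.tolist())
q,p=blob(S,(20,150,60),(35,255,255),(405,215,480,310)); print("S guard",p.tolist())
def crop(c,x0,y0,x1,y1,k): return cv2.resize(c["color"][y0:y1,x0:x1],None,fx=k,fy=k,interpolation=cv2.INTER_CUBIC)
a=crop(S,285,260,385,340,4); b=crop(S,255,120,325,200,4); 
d=crop(T,345,230,435,275,4); e=crop(T,255,115,285,210,3)
W=np.zeros((600,800,3),np.uint8)
W[:320,:400]=a;W[:320,400:680]=b;W[320:500,:360]=d;W[320:600,400:490]=e[:280]
cv2.imwrite("pics/crops.png",W)
```

```text
T wedge [[422, 239], [425, 250], [423, 253], [358, 266], [356, 248], [416, 236]] ((389.94232177734375, 250.7115478515625), (19.023265838623047, 69.03288269042969), 78.69007110595703) 1208.5
box [[354, 248], [421, 234], [425, 253], [357, 266]]
[ 0.471 -0.476  0.   ] [ 0.469 -0.466  0.026]
[ 0.448 -0.481  0.   ] [ 0.446 -0.471  0.026]
[ 0.441 -0.477  0.   ] [ 0.44  -0.466  0.026]
[ 0.413 -0.338  0.   ] [ 0.412 -0.332  0.026]
[ 0.45  -0.335  0.   ] [ 0.449 -0.33   0.026]
[ 0.477 -0.464  0.   ] [ 0.475 -0.454  0.026]
T guard [[276, 142], [274, 195], [267, 195], [265, 146]] ((269.6216125488281, 168.39161682128906), (11.80728816986084, 53.430381774902344), 3.301866054534912)
[ 0.651 -0.162  0.101]
[ 0.544 -0.158  0.101]
[ 0.544 -0.144  0.101]
[ 0.643 -0.14   0.101]
S wedge [[291, 280], [301, 267], [324, 278], [381, 316], [374, 331], [371, 332], [292, 290]]
S guard [[303, 151], [301, 173], [269, 197], [266, 196], [264, 163]]
```

View pics/crops.png

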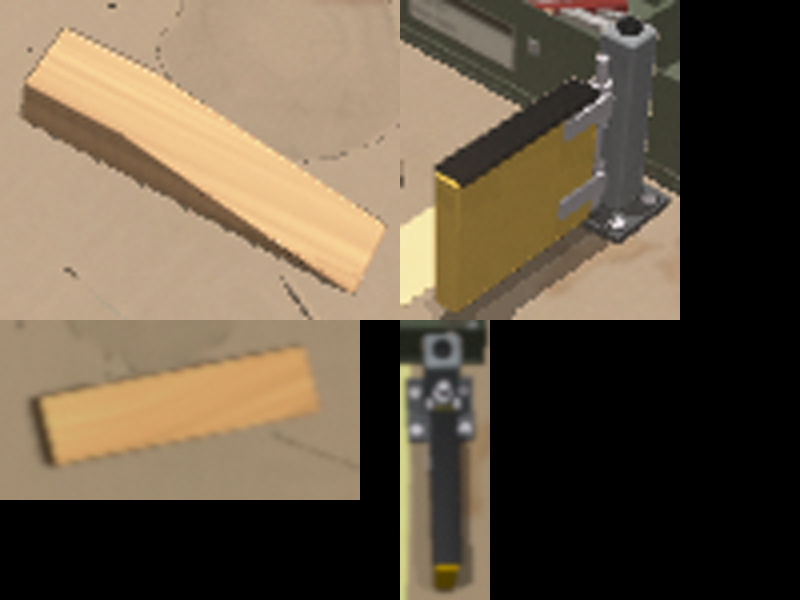

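Run:
```python
from h import *
import pickle
T=pickle.load(open("top.pkl","rb"));S=pickle.load(open("scene.pkl","rb"))
f=lambda x,y,k,ox,oy:((x+.5)/k-.5+ox,(y+.5)/k-.5+oy)
a=lambda x,y:f(x,y,4,285,260); b=lambda x,y:f(x-400,y,4,255,120); d=lambda x,y:f(x,y-320,4,345,230); e=lambda x,y:f(x-400,y-320,3,255,115)
P={}
for n,s,t in [("rear near",a(25,88),d(55,465)),("rear far",a(65,28),d(38,397)),("nose far",a(385,225),d(303,347)),("nose near",a(358,292),d(318,412)),
 ("g top left",b(436,176),e(432,568)),("g top right",b(462,188),e(460,568)),("g bot left",b(437,302),e(435,590)),("g bot right",b(460,312),e(456,590)),("g top far L",b(577,80),e(431,408)),("g top far R",b(602,92),e(459,408)),("post top",b(628,26),e(441,349)),("pin top",b(602,60),e(441,392))]:
    P[n],r=tri(S,s,T,t); print(n,P[n].round(4),"gap",round(r,4))
print("L",np.linalg.norm(P["nose far"]-P["rear far"]),np.linalg.norm(P["nose near"]-P["rear near"]),"W",np.linalg.norm(P["rear far"]-P["rear near"]))
```

```text
rear near [ 0.4132 -0.3347  0.0204] gap 0.001
rear far [ 0.4476 -0.3268  0.0221] gap 0.0009
nose far [ 0.4765 -0.473   0.0016] gap 0.0006
nose near [ 0.4435 -0.4805  0.    ] gap 0.0039
g top left [ 0.5421 -0.1421  0.0924] gap 0.0022
g top right [ 0.5417 -0.1602  0.0952] gap 0.0021
g bot left [ 0.5407 -0.1448  0.0116] gap 0.0016
g bot right [ 0.541  -0.1602  0.0142] gap 0.003
g top far L [ 0.6492 -0.1404  0.0958] gap 0.0014
g top far R [ 0.6484 -0.1587  0.0978] gap 0.0005
post top [ 0.6823 -0.1461  0.1167] gap 0.0001
pin top [ 0.6576 -0.1477  0.1074] gap 0.004
L 0.15043033006511716 0.15034476815240133 W 0.03539733896127599
```

The two views agree: the wedge comes out 150 x 35 and the guard's free end sits at x≈0.541, y≈-0.152, heading about +1°. Heights read about 5 mm low, so I'll check that with the wrist camera. First I'll move above the grip.

```bash
cat >> h.py <<'E'
def delta(pos,head,start=None):
    s=readout.read_state(); M=R.from_rotvec(s["tcp_rot"])
    h=np.radians(head); X=np.array([np.cos(h),np.sin(h),0]);Z=np.array([0,0,-1.]);G=R.from_matrix(np.c_[X,np.cross(Z,X),Z])
    print("delta mm",(M.inv().apply(np.array(pos)-s["tool_pos"])*1000).round(1),"deg",np.degrees((M.inv()*G).as_rotvec()).round(2),"t",s["time"])
E
python3 -c "
from h import *
delta([.4345,-.3514,.16],101.4)"
```

```text
delta mm [ 315.  -212.6   60.5] deg [ -0.09  -0.09 -84.68] t 0.1
```

>>> {"fn": "jog_arm", "kwargs": {"deltas": [0.315,-0.2126,0.0605,0,0,-84.7,1,0.315,-0.2126,0.0605,0,0,-84.7,1,0.315,-0.2126,0.0605,0,0,-84.7,1,0.315,-0.2126,0.0605,0,0,-84.7,1,0.315,-0.2126,0.0605,0,0,-84.7,1,0.315,-0.2126,0.0605,0,0,-84.7,1,0.315,-0.2126,0.0605,0,0,-84.7,1,0.315,-0.2126,0.0605,0,0,-84.7,1]}}

```text
time: 0.9
tool_pos: [0.4356, -0.3492, 0.1597]
tcp_rot: [-2.298, -2.14, -0.001]
wrist_force: [0.1, -0.4, 1.3]
width: 1.005
grip_force: 0.0
```

```bash
python3 -c "
from h import *
delta([.4345,-.3514,.16],101.4)"
```

```text
delta mm [-2.3 -1.  -0.3] deg [ -0.04  -0.09 -15.49] t 0.9
```

>>> {"fn": "jog_arm", "kwargs": {"deltas": [-0.002,-0.001,0,0,0,-15.5,1,-0.002,-0.001,0,0,0,-15.5,1,-0.002,-0.001,0,0,0,-15.5,1,-0.002,-0.001,0,0,0,-15.5,1]}}

```text
time: 1.3
tool_pos: [0.4333, -0.354, 0.1604]
tcp_rot: [-2.002, -2.42, -0.0]
wrist_force: [-0.7, 0.6, -0.2]
width: 0.996
grip_force: 0.0
```

Run:
```python
from h import *
import pickle
delta([.4345,-.3514,.16],101.4)
c=read_camera("wrist"); pickle.dump(c,open("w1.pkl","wb")); print(c["origin"],A(c)[:,2])
cv2.imwrite("pics/w1.png",c["color"])
```

```text
delta mm [2.3 1.6 0.4] deg [-0.02 -0.03 -0.59] t 1.3
[ 0.41703383 -0.27493124  0.31264556] [ 0.05813391 -0.30799191 -0.9496112 ]
```

View pics/w1.png

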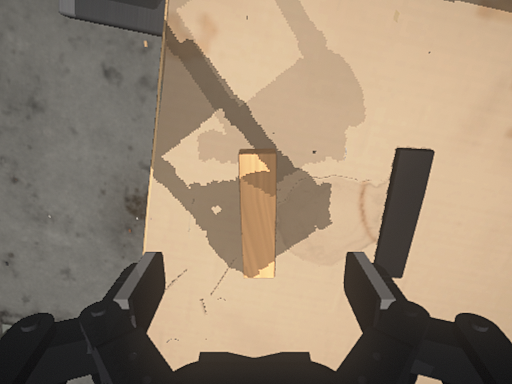

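The wrist view shows the wood wedge between the open fingers. Its rear face is at the top, around (257,151), and its nose at the bottom, around (260,277). The black wedge is at (405,210), well to the right.

Run:
```python
from h import *
import pickle
c=pickle.load(open("w1.pkl","rb"));T=pickle.load(open("top.pkl","rb"))
for n,u,v,z in [("rearL",239.5,153.5,.026),("rearR",276,153.5,.026),("noseL",245,278,.003),("noseR",275.5,278,.003)]: print(n,onz(c,u,v,z).round(4))
f=lambda x,y:((x+.5)/4-.5+345,(y-320+.5)/4-.5+230)
for p,t in [((239.5,153.5),f(55,465)),((276,153.5),f(38,397)),((245,278),f(318,412)),((275.5,278),f(303,347))]:
    P,r=tri(c,p,T,t);print(P.round(4),round(r,4))
```

```text
rearL [ 0.4142 -0.3334  0.026 ]
rearR [ 0.4475 -0.327   0.026 ]
noseL [ 0.4452 -0.4791  0.003 ]
noseR [ 0.4795 -0.4725  0.003 ]
[ 0.4136 -0.3407 -0.0082] 0.0009
[ 0.448  -0.3283  0.0163] 0.0013
[ 0.4432 -0.4751  0.0094] 0.003
[ 0.4769 -0.4692  0.0093] 0.003
```

Run:
```python
from h import *
delta([.4348,-.3507,.022],101.7); print(readout.read_state()["tool_pos"],bot.tip_extent)
```

```text
delta mm [  3.1   2.2 138.6] deg [-0.01 -0.02 -0.89] t 1.35
[ 0.43330153 -0.35415412  0.16055161] 0.017
```

>>> {"fn": "jog_arm", "kwargs": {"deltas": [0.003,0.002,0.04,0,0,-0.9,1,0.003,0.002,0.08,0,0,-0.9,1,0.003,0.002,0.11,0,0,-0.9,1,0.003,0.002,0.125,0,0,-0.9,0.5,0.003,0.002,0.135,0,0,-0.9,0.4,0.003,0.002,0.138,0,0,-0.9,0.2,0.003,0.002,0.138,0,0,-0.9,0.2,0.003,0.002,0.138,0,0,-0.9,0.2], "squeeze": 60}}

```text
time: 2.15
tool_pos: [0.436, -0.3518, 0.0244]
tcp_rot: [1.978, 2.437, -0.0]
wrist_force: [-0.1, -0.4, 0.3]
width: 0.596
grip_force: 0.0
```

Run:
```python
from h import *
delta([.4348,-.3507,.022],101.7); s=readout.read_state();print(s["tool_pos"],s["width"],s["wrist_force"])
```

```text
delta mm [ 1.4 -1.   2.3] deg [0.1  0.13 0.16] t 2.15
[ 0.43604845 -0.3518337   0.02435442] 0.5961920069874616 [-0.08987865 -0.36352324  0.29704721]
```

>>> {"fn": "jog_arm", "kwargs": {"deltas": [0.001,-0.001,0.002,0,0,0,0.2,0.001,-0.001,0.002,0,0,0,-0.5,0.001,-0.001,0.002,0,0,0,-1,0.001,-0.001,0.002,0,0,0,-1,0.001,-0.001,0.002,0,0,0,-1,0.001,-0.001,0.002,0,0,0,-1], "squeeze": 60}}

```text
time: 2.75
tool_pos: [0.4338, -0.35, 0.0208]
tcp_rot: [1.98, 2.439, 0.0]
wrist_force: [0.1, -0.0, 0.6]
width: -0.003
grip_force: 0.0
```

The fingers closed completely with no grip force, so they may have missed the wedge. I'll look before moving again.

Run:
```python
from h import *
s=readout.read_state();print(s["width"],s["grip_force"],s["wrist_force"],s["tool_pos"])
c=read_camera("scene");w=read_camera("wrist")
cv2.imwrite("pics/s2.png",np.hstack([cv2.resize(c["color"][200:384,230:430],(400,368)),cv2.resize(w["color"],(400,368))]))
```

```text
-0.0026074714546949584 0.0 [ 0.14450844 -0.04459989  0.59589454] [ 0.43379154 -0.35003799  0.02081158]
```

View pics/s2.png

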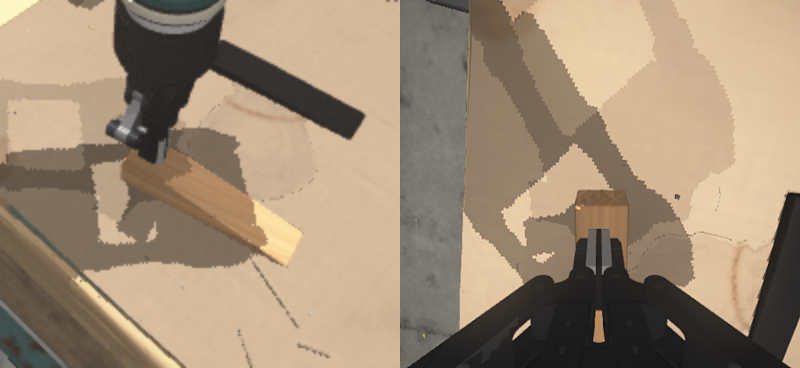

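The fingers shut above the wedge: in the wrist view the tips, around (600,235), lie over its top. I'll compare the reported TCP with where the cameras place the fingertips.

Run:
```python
from h import *
s=readout.read_state();p=s["tool_pos"];w=read_camera("wrist");c=read_camera("scene")
print(p,s["q"],w["origin"],np.array(w["origin"])-p)
for z in (-.017,0,.017,.03,.05): print(z,"wrist",proj(w,p+[0,0,z]).round(1),"scene",proj(c,p+[0,0,z]).round(1))
im=np.hstack([cv2.resize(c["color"][240:310,270:340],(490,490),interpolation=2),cv2.resize(w["color"][180:380,195:315],(294,490),interpolation=2)])
cv2.imwrite("pics/s3.png",im)
print([k for k in dir(bot) if k[0]!='_'])
```

```text
[ 0.43378276 -0.35008017  0.02079114] [-7.23705315e-01  2.51770467e-01  2.02678049e+00  3.57210525e-06
  8.62989804e-01 -9.30926209e-01] [ 0.41590897 -0.2712252   0.17291007] [-0.01787379  0.07885497  0.15211893]
-0.017 wrist [256.3 232. ] scene [305.  285.7]
0 wrist [256.5 245.6] scene [305.7 279.7]
0.017 wrist [256.7 262.1] scene [306.4 273.5]
0.03 wrist [257.  277.2] scene [306.9 268.5]
0.05 wrist [257.4 306.5] scene [307.8 260.7]
['MotionError', 'tip_extent']
```

View pics/s3.png

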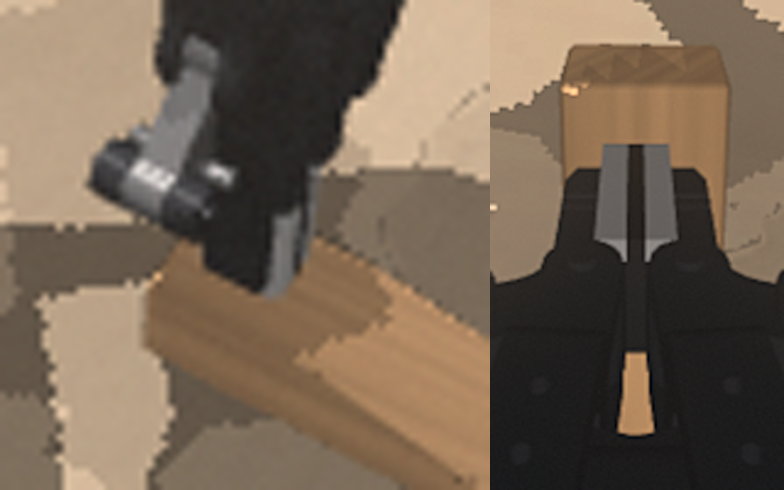

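Run:
```python
from h import *
s=readout.read_state();p=s["tool_pos"];w=read_camera("wrist");c=read_camera("scene")
M=R.from_rotvec(s["tcp_rot"])
print("f",w["fx"],"tool axes",M.as_matrix().round(3).tolist())
for tz in (.017,.010,.004,0,-.005):
  print(tz,"wrist near/far edge",[proj(w,p+M.apply([dx,0,tz])).round(1).tolist() for dx in (.011,-.011)],"scene corners",[proj(c,p+M.apply([dx,dy,tz])).round(1).tolist() for dx in (.011,-.011) for dy in (-.01,.01)])
P,r=tri(c,(305,279),w,(241,239));print(P,r)
print("cam wrt tool",M.inv().apply(np.array(w["origin"])-p))
# wedge top rear edge corners, both views now: crop left scale7 off(270,240); right scale 2.45 off (195,180)
for a,b in [((147,290),(563,83)),]:
  print(tri(c,(270+(a[0]+.5)/7-.5,240+(a[1]+.5)/7-.5),w,(195+(b[0]-490)/2.45-.3,180+b[1]/2.45-.3)))
```

```text
f 312.826818904725 tool axes [[-0.206, 0.979, -0.0], [0.979, 0.206, 0.0], [0.0, -0.0, -1.0]]
0.017 wrist near/far edge [[256.3, 214.7], [256.2, 248.4]] scene corners [[296.4, 286.9], [302.1, 278.8], [307.8, 292.9], [313.4, 284.6]]
0.01 wrist near/far edge [[256.4, 219.4], [256.3, 254.2]] scene corners [[296.6, 284.5], [302.4, 276.3], [308.1, 290.5], [313.8, 282.1]]
0.004 wrist near/far edge [[256.5, 223.8], [256.4, 259.5]] scene corners [[296.8, 282.3], [302.6, 274.2], [308.4, 288.3], [314.0, 280.0]]
0 wrist near/far edge [[256.5, 226.9], [256.4, 263.2]] scene corners [[297.0, 280.9], [302.7, 272.7], [308.6, 286.9], [314.2, 278.5]]
-0.005 wrist near/far edge [[256.6, 231.0], [256.5, 268.1]] scene corners [[297.1, 279.1], [302.9, 270.9], [308.8, 285.1], [314.5, 276.7]]
[ 0.42787219 -0.34854468  0.02449046] 0.007883131949913717
cam wrt tool [ 0.08078806 -0.0012571  -0.15215653]
(array([ 0.4133696 , -0.33457715,  0.0220836 ]), np.float64(0.00028259296397277527))
```

Both views put the shut fingertips about 12 mm behind the reported TCP, at z≈0.033, just clear of the wedge's top, which is the opposite of the stated 17 mm ahead. I'll trust the images: open up, step down while watching the force, and grip lower.

>>> {"fn": "jog_arm", "kwargs": {"deltas": [0,0,0,0,0,0,0.75,0,0,0,0,0,0,0.75,0,0,0,0,0,0,0.75,0,0,0,0,0,0,0.75,0,0,0.005,0,0,0,0.75,0,0,0.01,0,0,0,0.75,0,0,0.015,0,0,0,0.75,0,0,0.015,0,0,0,0.75]}}

```text
time: 3.85
tool_pos: [0.4329, -0.3493, 0.0045]
tcp_rot: [-1.978, -2.438, -0.0]
wrist_force: [-0.1, 0.3, 0.8]
width: 0.874
grip_force: 0.0
```

Run:
```python
from h import *
s=readout.read_state();p=s["tool_pos"];print(p,s["width"],s["wrist_force"])
w=read_camera("wrist");c=read_camera("scene")
im=np.hstack([cv2.resize(c["color"][235:315,270:350],(400,400),interpolation=2),cv2.resize(w["color"][170:370,156:356],(400,400),interpolation=2)])
cv2.imwrite("pics/s4.png",im)
```

```text
[ 0.43291926 -0.3493085   0.00449288] 0.8737223331493964 [-0.13442858  0.25866895  0.78399373]
```

View pics/s4.png

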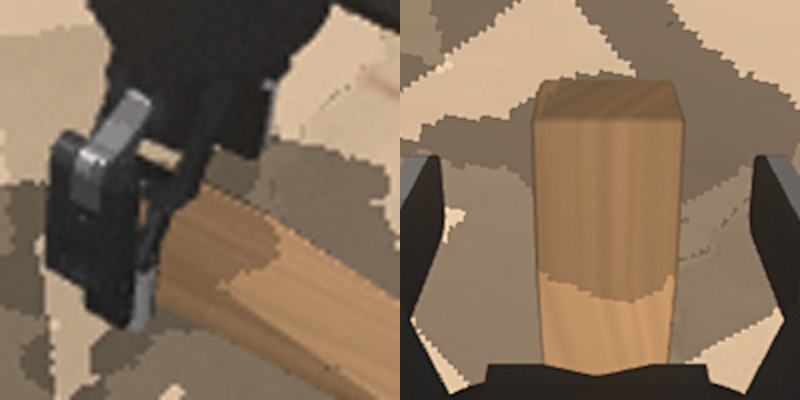

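Run:
```python
from h import *
s=readout.read_state();p=s["tool_pos"];M=R.from_rotvec(s["tcp_rot"]);c=read_camera("scene");w=read_camera("wrist")
for tz in (.01,0,-.01,-.02,-.03): print(tz,[proj(c,p+M.apply([dx,-.0375,tz])).round(1).tolist() for dx in (.011,-.011)],proj(w,p+M.apply([.011,-.0375,tz])).round(1))
```

```text
0.01 [[287.8, 301.5], [299.3, 307.8]] [189.4 218.9]
0 [[288.1, 298.0], [299.7, 304.3]] [185.8 226.3]
-0.01 [[288.3, 294.5], [300.1, 300.8]] [181.6 234.7]
-0.02 [[288.6, 290.9], [300.5, 297.3]] [177.  244.1]
-0.03 [[288.8, 287.3], [300.8, 293.6]] [171.7 254.8]
```

>>> {"fn": "jog_arm", "kwargs": {"deltas": [0,0,0.002,0,0,0,0.15,0,0,0.002,0,0,0,0.15,0,0,0.002,0,0,0,0.15,0,0,0.004,0,0,0,0.15,0,0,0.006,0,0,0,0.15,0,0,0.006,0,0,0,0.15]}}

```text
time: 4.65
tool_pos: [0.4335, -0.3498, -0.0006]
tcp_rot: [-1.979, -2.439, -0.0]
wrist_force: [-0.5, 0.5, 0.8]
width: 0.572
grip_force: 0.0
```

>>> {"fn": "jog_arm", "kwargs": {"deltas": [0,0,0.003,0,0,0,0.15,0,0,0.003,0,0,0,-0.1,0,0,0.003,0,0,0,-0.5,0,0,0.003,0,0,0,-1,0,0,0.003,0,0,0,-1,0,0,0.003,0,0,0,-1], "squeeze": 60}}

```text
time: 5.25
tool_pos: [0.4338, -0.3501, -0.0032]
tcp_rot: [1.98, 2.439, 0.0]
wrist_force: [-0.3, 0.0, -0.1]
width: 0.408
grip_force: 60.1
```

The grip is good: 60 N at about 35 mm opening. Now I'll lift it.

>>> {"fn": "jog_arm", "kwargs": {"deltas": [0,0,-0.02,0,0,0,-1,0,0,-0.05,0,0,0,-1,0,0,-0.06,0,0,0,-1,0,0,-0.06,0,0,0,-1]}}

```text
time: 5.65
tool_pos: [0.4352, -0.3513, 0.0587]
tcp_rot: [1.977, 2.436, -0.0]
wrist_force: [0.8, -0.2, -0.1]
width: 0.411
grip_force: 60.0
```

```bash
python3 -c "
from h import *
s=readout.read_state();print(s['tool_pos'],s['width'],s['wrist_force'],s['torque'])
delta([.383,-.1523,.057],180.9)"
```

```text
[ 0.43517578 -0.35131128  0.05872133] 0.41059753405757116 [ 0.83267704 -0.18862598 -0.14301723] [-0.01056909  0.02093377  0.01072339]
delta mm [205.5 -10.1   1. ] deg [-1.000e-02  2.800e-01 -7.903e+01] t 5.65
```

>>> {"fn": "jog_arm", "kwargs": {"deltas": [0.02,0,0,0,0,-8,-1,0.05,-0.002,0,0,0,-16,-1,0.08,-0.004,0,0,0,-24,-1,0.11,-0.006,0,0,0,-32,-1,0.14,-0.008,0,0,0,-40,-1,0.17,-0.009,0,0,0,-48,-1,0.19,-0.01,0,0,0,-56,-1,0.205,-0.01,0,0,0,-64,-1]}}

```text
time: 6.45
tool_pos: [0.3797, -0.1495, 0.055]
tcp_rot: [-0.376, -3.116, -0.002]
wrist_force: [1.4, -0.3, -0.3]
width: 0.411
grip_force: 59.8
```

>>> {"fn": "jog_arm", "kwargs": {"deltas": [0,0,0,0,0,-8,-1,0,0,0,0,0,-15,-1,0,0,0,0,0,-15,-1,0,0,0,0,0,-15,-1]}}

```text
time: 6.85
tool_pos: [0.381, -0.1511, 0.0558]
tcp_rot: [0.019, -3.14, -0.001]
wrist_force: [0.4, 0.1, -1.2]
width: 0.409
grip_force: 59.8
```

Run:
```python
from h import *
import pickle
s=readout.read_state();print(s['tool_pos'],s['width'])
delta([.383,-.1523,.057],180.9)
for n in ("scene","top","wrist"): pickle.dump(read_camera(n),open(n+"5.pkl","wb"))
L=lambda n:pickle.load(open(n+"5.pkl","rb"))["color"]
im=np.zeros((600,800,3),np.uint8)
im[:400,:400]=cv2.resize(L("scene")[120:240,185:305],(400,400),interpolation=2)
im[:400,400:]=cv2.resize(L("top")[120:280,190:350],(400,400),interpolation=2)
im[400:,:267]=cv2.resize(L("wrist"),(267,200))
cv2.imwrite("pics/s5.png",im)
```

```text
[ 0.38102459 -0.15114945  0.05583998] 0.40900087513812133
delta mm [-2.  -1.2 -1.2] deg [ 0.04 -0.09 -0.19] t 6.85
```

View pics/s5.png

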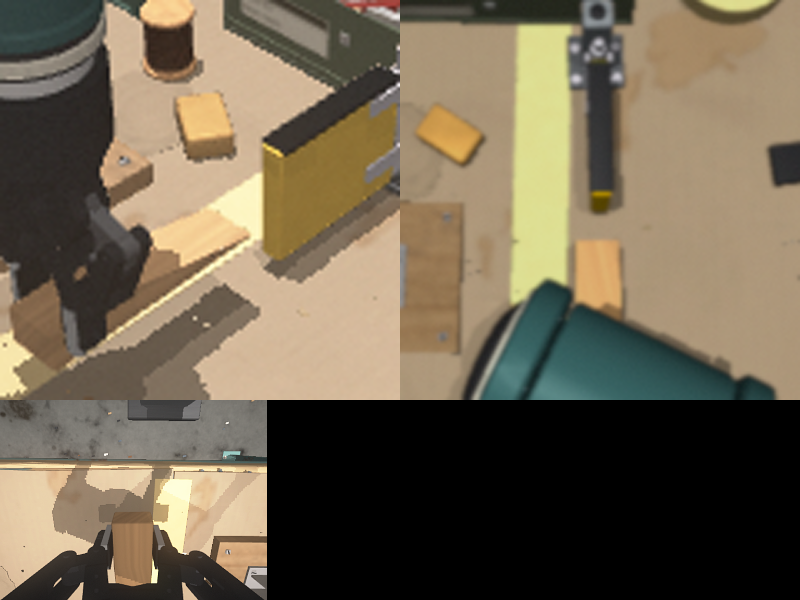

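The wedge is held level with its nose, around (598,240) in the top crop, just short of the guard's free end at (600,205). The guard has not moved. I'll measure the alignment from edge fits in the top view.

```bash
cat > al.py <<'E'
from h import *
def mid(c,lo,hi,rows,cols,zf):
    h=cv2.inRange(cv2.cvtColor(c["color"],cv2.COLOR_BGR2HSV),lo,hi); pts=[]
    for r in range(*rows):
        x=np.flatnonzero(h[r,cols[0]:cols[1]])+cols[0]
        if len(x)<5: continue
        z=zf(r); a,b=onz(c,x[0]-.5,r,z),onz(c,x[-1]+.5,r,z); pts.append([(a[0]+b[0])/2,(a[1]+b[1])/2,abs(a[1]-b[1])])
    P=np.array(pts); k=np.polyfit(P[:,0],P[:,1],1); print("n",len(P),"heading deg",np.degrees(np.arctan(k[0])).round(2),"width",np.median(P[:,2]).round(4),"x",P[:,0].min().round(4),P[:,0].max().round(4)); return k
E
python3 - <<'E'
from al import *
import pickle
c=pickle.load(open("top5.pkl","rb"))
h=cv2.cvtColor(c["color"],cv2.COLOR_BGR2HSV); print(h[225:233:4,255:285:2].tolist()[0]); print([h[r,270].tolist() for r in (190,194,198,202,206,212,215,217,220)])
g=mid(c,(0,0,0),(180,255,70),(150,192),(258,284),lambda r:.101)
r0=216
w=mid(c,(9,95,100),(19,255,255),(217,236),(256,284),lambda r:.062+.22*.0019*(r-r0))
for x in (.46,.5,.541,.56): print(x,"guard y",np.polyval(g,x).round(4),"wedge y",np.polyval(w,x).round(4))
s=readout.read_state();print(s["tool_pos"],s["tcp_rot"])
E
```

```text
[[30, 89, 217], [22, 84, 160], [17, 93, 148], [17, 129, 216], [17, 128, 223], [17, 130, 222], [16, 131, 220], [16, 130, 221], [17, 126, 223], [16, 130, 221], [16, 132, 221], [16, 125, 183], [16, 78, 150], [17, 74, 172], [17, 74, 173]]
[[120, 4, 58], [0, 0, 58], [24, 255, 135], [24, 252, 85], [18, 77, 152], [17, 73, 171], [16, 88, 183], [17, 126, 221], [17, 126, 222]]
n 42 heading deg 1.4 width 0.0176 x 0.5522 0.6347
n 19 heading deg 0.93 width 0.0377 x 0.4699 0.5066
0.46 guard y -0.1533 wedge y -0.1496
0.5 guard y -0.1523 wedge y -0.149
0.541 guard y -0.1513 wedge y -0.1483
0.56 guard y -0.1508 wedge y -0.148
[ 0.38149292 -0.1515005   0.05637443] [ 2.09909528e-02 -3.14085322e+00 -4.47199384e-04]
```

>>> {"fn": "jog_arm", "kwargs": {"deltas": [0,-0.003,0.02,0,0,-0.3,-1,0,-0.003,0.04,0,0,-0.3,-1,0,-0.003,0.052,0,0,-0.3,-1,0,-0.003,0.056,0,0,-0.3,-1,0,-0.003,0.058,0,0,-0.3,-1,0,-0.003,0.058,0,0,-0.3,-1]}}

```text
time: 7.6
tool_pos: [0.3822, -0.1547, -0.001]
tcp_rot: [-0.032, 3.141, -0.0]
wrist_force: [0.4, 0.3, -1.5]
width: 0.408
grip_force: 59.9
```

Run:
```python
from al import *
c=read_camera("top")
g=mid(c,(0,0,0),(180,255,70),(150,192),(258,284),lambda r:.101)
w=mid(c,(9,95,100),(19,255,255),(219,238),(256,284),lambda r:.005+.22*.0021*(r-217))
for x in (.46,.5,.541): print(x,"guard y",np.polyval(g,x).round(4),"wedge y",np.polyval(w,x).round(4))
s=readout.read_state();print(s["tool_pos"],s["tcp_rot"],s["wrist_force"],s["width"])
```

```text
n 42 heading deg 1.23 width 0.0176 x 0.5522 0.6347
n 19 heading deg 1.53 width 0.038 x 0.4707 0.5099
0.46 guard y -0.1528 wedge y -0.1519
0.5 guard y -0.152 wedge y -0.1508
0.541 guard y -0.1511 wedge y -0.1497
[ 0.38245493 -0.15477105 -0.00065417] [-3.20132320e-02  3.14045090e+00 -7.58961602e-04] [-0.56430786 -1.17049585 -0.67908841] 0.40598182147837264
```

Within 1 mm and 0.3° of the panel line. Now down onto the bench and advance to just before contact.

>>> {"fn": "jog_arm", "kwargs": {"deltas": [0,-0.001,0.002,0,0,0,-1,-0.015,-0.001,0.002,0,0,0,-1,-0.03,-0.001,0.002,0,0,0,-1,-0.045,-0.001,0.002,0,0,0,-1,-0.06,-0.001,0.002,0,0,0,-1,-0.068,-0.001,0.002,0,0,0,-1,-0.068,-0.001,0.002,0,0,0,-1]}}

```text
time: 8.35
tool_pos: [0.4516, -0.1542, -0.0031]
tcp_rot: [-0.034, 3.141, -0.0]
wrist_force: [-0.2, -0.5, -0.8]
width: 0.407
grip_force: 60.0
```

Run:
```python
from al import *
c=read_camera("top")
g=mid(c,(0,0,0),(180,255,70),(150,192),(258,284),lambda r:.101)
s=readout.read_state();print(s["tool_pos"],s["tcp_rot"],s["wrist_force"],s["width"], np.polyval(g,.541))
```

```text
n 42 heading deg -1.81 width 0.0176 x 0.5521 0.6347
[ 0.45061112 -0.15403351 -0.00326914] [-3.33902469e-02  3.14138259e+00 -3.55133746e-05] [ 0.68385411 -0.50899381  0.51250657] 0.4053608889467885 -0.14750784173636466
```

Run:
```python
from h import *
c=read_camera("top");d=read_camera("scene")
cv2.imwrite("pics/s6.png",np.hstack([cv2.resize(d["color"][110:230,190:310],(400,400),interpolation=2),cv2.resize(c["color"][130:230,220:320],(400,400),interpolation=2)]))
```

```text
(no output)
```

View pics/s6.png

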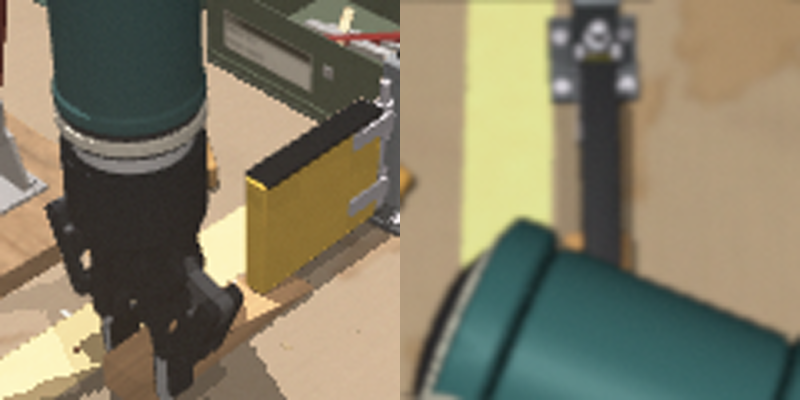

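The wedge nose is under the panel. The arm hides the panel's end in the top view (rows below about 190), which corrupted that fit. I'll keep the fit to the visible rows and push on in small taps.

>>> {"fn": "jog_arm", "kwargs": {"deltas": [-0.005,0,0,0,0,0,-1,-0.01,0,0,0,0,0,-1,-0.015,0,0,0,0,0,-1,-0.015,0,0,0,0,0,-1]}}

```text
time: 8.9
tool_pos: [0.4601, -0.1534, -0.0033]
tcp_rot: [0.034, -3.131, -0.002]
wrist_force: [-15.1, -1.7, 16.4]
width: 0.41
grip_force: 62.1
```

```bash
cat > chk.py <<'E'
from al import *
import pickle
c=read_camera("top");d=read_camera("scene");c0=pickle.load(open("top.pkl","rb"));d0=pickle.load(open("scene.pkl","rb"))
for q in (c0,c): mid(q,(0,0,0),(180,255,70),(150,180),(262,284),lambda r:.101)
# lift: shift of guard top edge patch in the scene view, template match sub-pixel
def sh(a,b,x0,y0,x1,y1):
    f=lambda i:cv2.resize(i,None,fx=8,fy=8,interpolation=2)
    t=f(a["color"][y0:y1,x0:x1]); m=cv2.matchTemplate(f(b["color"][y0-8:y1+8,x0-8:x1+8]),t,5); l=cv2.minMaxLoc(m); return (np.array(l[3])/8-8).tolist(),round(l[1],3)
print("scene shift top corner",sh(d0,d,258,155,280,175),"expected px for 4 mm",proj(d,[.541,-.151,.105])-proj(d,[.541,-.151,.101]))
s=readout.read_state();print(s["time"],s["tool_pos"],s["tcp_rot"],s["wrist_force"],s["width"])
E
python3 chk.py
```

```text
n 30 heading deg 1.85 width 0.0177 x 0.576 0.6347
n 30 heading deg 1.43 width 0.0176 x 0.576 0.6347
scene shift top corner ([0.0, 0.0], 0.999) expected px for 4 mm [ 0.01111304 -1.64317194]
9.0 [ 0.46013239 -0.15340716 -0.00330922] [ 3.34787135e-02 -3.13201333e+00 -2.22148998e-03] [-14.25126796  -1.25614863  16.1948925 ] 0.40626256069397554
```

Contact came at x≈0.460, as predicted (0.459), with 15 N of push. I'm pressing down slightly, so I'll ease up 1 mm while pushing on.

>>> {"fn": "jog_arm", "kwargs": {"deltas": [0,0,-0.001,0,0,0,-1,-0.005,0,-0.001,0,0,0,-1,-0.01,0,-0.001,0,0,0,-1,-0.01,0,-0.001,0,0,0,-1]}}

```text
time: 9.4
tool_pos: [0.4681, -0.1525, -0.0034]
tcp_rot: [0.033, -3.128, -0.005]
wrist_force: [-17.1, -0.0, 14.2]
width: 0.405
grip_force: 61.8
```

```bash
python3 chk.py
```

```text
n 30 heading deg 1.85 width 0.0177 x 0.576 0.6347
n 30 heading deg -0.2 width 0.0177 x 0.576 0.6347
scene shift top corner ([1.75, -1.625], 0.83) expected px for 4 mm [ 0.01111304 -1.64317194]
9.5 [ 0.46816275 -0.15250818 -0.00334105] [ 0.03325194 -3.12854202 -0.00439912] [-17.05126139  -1.43773918  13.7296238 ] 0.40678643860465313
```

```bash
cat > g.py <<'E'
from h import *
import pickle
c=read_camera("top");d=read_camera("scene");c0=pickle.load(open("top.pkl","rb"));d0=pickle.load(open("scene.pkl","rb"))
for q in (c0,c):
    h=cv2.inRange(cv2.cvtColor(q["color"],cv2.COLOR_BGR2HSV),(0,0,0),(180,255,70))
    print([(int(x[0]),int(x[-1])) if len(x:=np.flatnonzero(h[r,260:286])+260) else 0 for r in range(148,190,4)])
for q in (d0,d):
    h=cv2.inRange(cv2.cvtColor(q["color"],cv2.COLOR_BGR2HSV),(20,150,60),(35,255,255)); h[:,:262]=0;h[:135]=0;h[:,310:]=0
    print("yellow first row/last row per col",[(x,int(np.flatnonzero(h[140:200,x])[0]+140),int(np.flatnonzero(h[140:200,x])[-1]+140)) for x in range(262,304,5) if h[140:200,x].any()],"leftmost per row",[int(np.flatnonzero(h[r])[0]) for r in range(166,196,5) if h[r].any()])
E
python3 g.py
```

```text
[(265, 273), (265, 273), (265, 275), (266, 274), (266, 274), (266, 274), (266, 274), (266, 275), (266, 274), (266, 274), (266, 275)]
[(265, 273), (265, 273), (266, 274), (266, 274), (266, 274), (266, 274), (266, 274), (265, 274), (268, 275), (278, 281), 0]
yellow first row/last row per col [(267, 165, 196), (272, 166, 195), (277, 163, 191), (282, 160, 187), (287, 156, 184), (292, 153, 180), (297, 155, 176), (302, 152, 163)] leftmost per row [264, 264, 264, 265, 265, 264]
yellow first row/last row per col [(267, 164, 188), (272, 165, 194), (277, 162, 190), (282, 159, 187), (287, 156, 183), (292, 152, 179), (297, 155, 176), (302, 151, 163)] leftmost per row [264, 264, 264, 264, 264, 270]
```

The panel has not swung: its edges keep their columns, and the earlier heading shift came from occlusion. It has lifted by about 1 px (2 mm). I'll push a little further.

>>> {"fn": "jog_arm", "kwargs": {"deltas": [-0.004,0,0,0,0,0,-1,-0.008,0,0,0,0,0,-1,-0.009,0,0,0,0,0,-1,-0.009,0,0,0,0,0,-1]}}

```text
time: 10.0
tool_pos: [0.4763, -0.1522, -0.0033]
tcp_rot: [0.033, -3.127, -0.005]
wrist_force: [-18.9, -1.2, 16.6]
width: 0.407
grip_force: 62.1
```

```bash
python3 g.py; python3 -c "
from h import *
s=readout.read_state();print(s)"
```

```text
[(265, 273), (265, 273), (265, 275), (266, 274), (266, 274), (266, 274), (266, 274), (266, 275), (266, 274), (266, 274), (266, 275)]
[(265, 273), (265, 273), (266, 274), (266, 274), (266, 274), (266, 274), (265, 274), (275, 278), 0, 0, 0]
yellow first row/last row per col [(267, 165, 196), (272, 166, 195), (277, 163, 191), (282, 160, 187), (287, 156, 184), (292, 153, 180), (297, 155, 176), (302, 152, 163)] leftmost per row [264, 264, 264, 265, 265, 264]
yellow first row/last row per col [(267, 163, 188), (272, 164, 187), (277, 162, 190), (282, 158, 186), (287, 155, 182), (292, 152, 179), (297, 154, 175), (302, 151, 162)] leftmost per row [264, 264, 264, 264, 265, 274]
{'time': 10.1, 'q': array([-0.35746299,  0.20252853,  2.14787486, -0.00327133,  0.80587128,
       -1.94734457]), 'joint_vel': array([-0.00324017, -0.00188694,  0.00164254, -0.00070267, -0.00194343,
        0.00058561]), 'joint_torque': array([ 3.08793537e+00, -3.39665079e+01, -3.31791830e+01,  1.63772330e+00,
       -5.42413384e+00,  2.10545550e-02]), 'tool_pos': array([ 0.47627508, -0.15221405, -0.00335946]), 'tcp_rot': array([ 0.03340858, -3.12686536, -0.00481715]), 'wrist_force': array([-18.99698103,  -0.84473929,  16.95394801]), 'torque': array([-0.15725515,  2.57667891, -0.0162458 ]), 'grip_force': 62.03119397163391, 'width': 0.406707758772326}
```

Lifted by about 3.5 mm and not swung. I'll relax the stored push, then open.

>>> {"fn": "jog_arm", "kwargs": {"deltas": [0.003,0,0,0,0,0,-1,0.005,0,0,0,0,0,-1,0.006,0,0,0,0,0,-1,0.006,0,0,0,0,0,-1]}}

```text
time: 10.5
tool_pos: [0.4763, -0.1529, -0.0032]
tcp_rot: [0.033, -3.139, -0.002]
wrist_force: [-3.1, 1.7, -4.5]
width: 0.411
grip_force: 60.1
```

>>> {"fn": "jog_arm", "kwargs": {"deltas": [0,0,0,0,0,0,-0.1,0,0,0,0,0,0,0.3,0,0,0,0,0,0,0.6,0,0,0,0,0,0,0.6,0,0,0,0,0,0,0.6]}}

```text
time: 11.0
tool_pos: [0.4784, -0.1538, -0.0018]
tcp_rot: [-0.032, 3.14, -0.001]
wrist_force: [-0.3, 0.1, 0.7]
width: 0.802
grip_force: 0.0
```

>>> {"fn": "jog_arm", "kwargs": {"deltas": [0.002,0,-0.02,0,0,0,0.6,0.004,0,-0.06,0,0,0,0.6,0.01,0,-0.11,0,0,0,0.6,0.04,0,-0.15,0,0,0,0.6,0.08,-0.04,-0.17,0,0,0,0.6,0.08,-0.08,-0.18,0,0,0,0.6,0.08,-0.12,-0.18,0,0,0,0.6,0.08,-0.16,-0.18,0,0,0,0.6]}}

```text
time: 11.8
tool_pos: [0.4012, -0.3172, 0.1793]
tcp_rot: [-0.031, 3.139, -0.003]
wrist_force: [0.3, -0.1, 0.7]
width: 0.799
grip_force: 0.0
```

>>> {"fn": "jog_arm", "kwargs": {"deltas": [0,-0.05,0,0,0,0,0.6,0,-0.1,0,0,0,0,0.6,0,-0.12,0,0,0,0,0.6,0,-0.12,0,0,0,0,0.6,0,-0.12,0,0,0,0,0.6]}}

```text
time: 12.3
tool_pos: [0.4032, -0.4349, 0.1773]
tcp_rot: [0.03, -3.141, -0.002]
wrist_force: [1.2, 1.0, -0.1]
width: 0.796
grip_force: 0.0
```

```bash
python3 g.py
python3 - <<'E'
from al import *
c=read_camera("top");d=read_camera("scene")
print(readout.read_state()["tool_pos"])
mid(c,(0,0,0),(180,255,70),(150,190),(262,284),lambda r:.104)
cv2.imwrite("pics/s7.png",np.hstack([cv2.resize(d["color"][110:240,180:310],(400,400),interpolation=2),cv2.resize(c["color"][130:260,210:340],(400,400),interpolation=2)]))
E
```

```text
[(265, 273), (265, 273), (265, 275), (266, 274), (266, 274), (266, 274), (266, 274), (266, 275), (266, 274), (266, 274), (266, 275)]
[(265, 274), (265, 273), (266, 274), (266, 274), (266, 274), (266, 274), (266, 274), (266, 274), (267, 274), (267, 274), (267, 274)]
yellow first row/last row per col [(267, 165, 196), (272, 166, 195), (277, 163, 191), (282, 160, 187), (287, 156, 184), (292, 153, 180), (297, 155, 176), (302, 152, 163)] leftmost per row [264, 264, 264, 265, 265, 264]
yellow first row/last row per col [(267, 163, 195), (272, 165, 193), (277, 162, 190), (282, 158, 186), (287, 155, 183), (292, 152, 179), (297, 154, 175), (302, 151, 162)] leftmost per row [264, 264, 264, 264, 265, 264]
[ 0.40371309 -0.43375795  0.17779188]
n 40 heading deg 1.36 width 0.0175 x 0.5555 0.6338
```

View pics/s7.png

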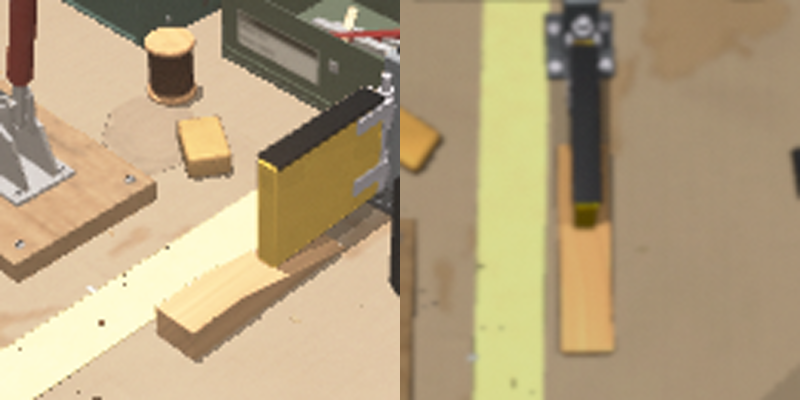

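The wedge lies flat under the panel and in line with it. The panel is still raised by 1–2 px (about 3 mm) at its original heading, and the wax block and spool look undisturbed.

```bash
python3 -c "
from h import *
print(finish_job())"
```

```text
the job is handed in; nothing more can be done
None
```

The job is handed in: the wooden wedge lies flat under the guard's free end, in line with the panel, lifting it about 3 mm with no visible swing, and I touched nothing else; the result of the judging was not shown.

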